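Slide the fly-tying vise along its rail to the end stop

ROBOT

A 7-joint arm with a two-finger parallel gripper is mounted at the origin on the work surface. World frame = base frame: x ahead of the robot, y to its left, z up, the work surface at z = 0. Lengths are in mm, angles in rad, forces in N, time in s.
With the tool pointing down it reaches from about 425 to 925 mm from the base axis. Payload 6.8 kg.
Tool frame: the origin (TCP) lies midway between the tips of the shut fingers; the grasp point (between the pads) lies ctrl.grasp_offset behind it (ctrl.grasp_offset is the distance from the TCP to the grasp point, in mm); z points along the fingers, y is the line along which they close (so a half turn about z gives the same grasp; the last joint's range is limited). The gripper opens to 88 mm and grips with 3 to 60 N. Pads are 20 mm wide; open, the fingers measure 115 mm over their backs; the gripper's body (75 mm by 178 mm) begins 61 mm behind the grasp point.
Start: joints at [-1.434, 0.477, 0.022, 1.555, -0.011, 1.109, -0.083], TCP at [163.59, 654.894, 222.664] pointing down, gripper open.
Joint ranges: [-2.96, 2.96], [-0.34, 2.1], [-1.41, 1.46], [0.24, 2.44], [-1.37, 4.51], [0.17, 1.92], [-2.96, 2.96]. Speed limits (rad/s): [2.39, 2.39, 3.14, 3.14, 3.14, 3.14, 3.14].

INTERFACE

Orientations are given as [roll, pitch, yaw] about the fixed x, y, z axes, in that order (R = Rz(yaw) Ry(pitch) Rx(roll)).
In Python, from station import monitor, read_camera, ctrl, look_for gives the robot as it stands. The module is installed in compiled form; this text tells all that it offers.
- The arm moves only by the tool apply_moves, never from a script. Its argument "motion" is a list that holds one entry, the list of rows, each a list of 6 numbers: the shift along the tool's x, y, z in cm, then the turn, a rotation vector about the tool's x, y, z in degrees. A call has 1 to 20 rows; each row shifts and turns the commanded pose from where the row before left it, along the tool's axes as they then stand; what a row does not reach is not made up. A row lasts 1/12 s, in which the tool goes at most 41.7 mm and 7.16 degrees, less where a joint would pass 70% of its speed; a pose out of reach is approached as far as the arm can. A call is refused whole if a number of a shift passes 4.17 or a number of a turn 7.16, either way. A call with a gripper value outside its range is refused whole. "jaw" is the opening, from -1 (shut) to 1 (fully open), set as the call begins (left out, the last holds). The fingers move at their own pace and stop on an object; "squeeze" is the grip in N (left out, the last holds). Time passes only in rows, so rows that do not move let the fingers close. It gives the time, the measured TCP pose, the force, the opening and the grip force at its end, in the units of the state.
- monitor.sense(): the state, without advancing time (a new reading comes with each control period).
- read_camera(name): name is "scene" or "side" or "wrist"; returns a dict with "frame" (420x560x3 uint8, red, green, blue), "intrinsics" (3x3 intrinsics, pixels), "extrinsics" (4x4, takes a point from world to camera coordinates). Camera axes: x right, y up, looking along -z (the intrinsics and any distortion apply to the point x, -y, -z); pixel columns grow to the right and rows downward; lengths in mm; the calibration is good to about 2 mm. The wrist camera is an equidistant fisheye: a pixel r from the principal point sees the ray r / f radians off the axis. A picture is of the moment at which its call begins. There is no depth.
- ctrl.hand_in(): hands the job in; it is judged then, once.
Trained networks look in the newest picture that a camera, given by its name, has taken for a name from the list of things; names that differ only in an ending like _2 or _b are one class to them, and where a whole thing is asked for, a point or a joint stands for the part that bears it (a point fixed in the world has none). Each returns a list of dicts, best first, with "conf" (0 to 1); they miss things now and then, are a little off and sometimes report something else, mostly with a low value. They report only what shows in the picture. A call takes as long as a camera call.
- look_for(camera, name): "point" ([x, y, z] in mm, in world coordinates, good to about 4 mm: the middle of the surface that is visible of it).
The state is a dict: "t": time; "joint_positions": joint angles; "joint_velocities": joint speeds; "joint_efforts": joint torques, N m; "tcp_pos": TCP position; "tcp_rot": TCP orientation; "force": force on the tool from outside, world axes, zero at the start; "moment": the same for the moment, N m; "finger_gap": finger opening in mm; "gripper_force": force on a finger pad.
Only numpy, scipy, OpenCV 4.12 (cv2) and the standard library are available. Lean on these libraries where they do the work, as an engineer would, in place of code of your own. Each camera call takes 0.05 s, during which the arm holds its last target. There are 200 camera calls.

TASK

The fly-tying vise stands on a carriage that is locked on its slide rail. Press the round lock button on the carriage down with a fingertip, keep it held down while you push the carriage along the rail until it rests against the end stop, and only then let go, so that the button springs up and locks the carriage there. Do not touch the vise, and leave the things standing about where they are.

Things in the scene. Friction and masses are not known exactly. Their poses are not given: they have to be found in the camera images.
- lock_button (a joint): How far the lock button is pressed into the carriage (m): 0 = up, 0.008 = fully down. About 2 N starts it, 6 N holds it fully down. The carriage is free once it is pressed 5 mm or more; the button springs back up when let go.
- lock_button_top (a point): Centre of the top of the lock button, a flat black round cap 30 mm across standing alone between two steel walls on the near half of the carriage's plate. z is up. The cap's top is 60 mm above the table when up, 52 mm when fully down; the plate round it is at 46 mm. Other black round knobs (on the end stop and the vise) are not buttons. The point moves with the button.
- guard_wall (a point): Middle of the top edge of the guard wall ahead of the button (towards the end stop); its twin stands behind the button. Walls: 40 mm long across the slide, 8 mm thick, centred 32 mm from the button's centre, so 56 mm free between them; tops 66 mm above the table. A finger on the button may push the carriage by its wall. The space between is open across the slide.
- carriage (a joint): Travel of the carriage along the rail (m): 0 = start, locked (2 mm of play either way), growing towards the end stop, which stands at a travel of 0.075 to 0.145. Unlocked, it takes 2 to 3 N to slide slowly and stays where it is left.
- carriage_edge (a point): On the carriage's edge that meets the end stop, at the plate's top, 46 mm above the table, 55 mm ahead of the button's centre. Its y axis is the slide direction towards the end stop, x points across from the button to the vise, z up. Steel plate: 110 mm along the slide, 170 mm across (40 mm beyond the button's centre on the near side).
- stop_face (a point): On the plane of the end stop's face that carriage_edge comes up against, in line with it, same axes, same height: the gap is the distance between the two along y. A notch there lets the button spring up when let go and locks the carriage (up to 2.5 mm of play).
- end_stop: Dark steel block clamped across the rail, 76 mm across, 26 mm along the slide, 58 mm tall, with a 20 mm screw knob on top reaching 68 mm. Does not move. Origin: on the table below the middle of the face that the carriage meets; y is the slide direction.
- rail: The aluminium slide rail fixed to the table, 380 mm long, 60 mm wide, 30 mm tall, with a 120 mm wide foot at each end. Origin: centre of its underside. Its y axis is the slide direction towards the end stop, z up.
- vise: The fly-tying vise bolted to the carriage; must not be touched. Origin: centre of its round foot (44 mm across), 46 mm above the table, 100 mm along x from the button's centre. A post carries a slanted barrel along the slide direction; jaw tip 60 mm ahead, 175 mm above the table; knob 26 mm across 50 mm behind; a small lever reaches 34 mm along +x.
- spool_a: Bystander: a thread spool standing on end, 34 mm across, 36 mm tall, olive thread. Origin: centre of its underside, z up. Leave it alone.
- spool_b: Bystander: a thread spool standing on end, 34 mm across, 36 mm tall, tan thread. Origin: centre of its underside, z up. Leave it alone.
- cement_jar: Bystander: a small amber jar with black cap, 38 mm across, 50 mm tall. Origin: centre of its underside, z up. Leave it alone.
- bead_tray: Bystander: a shallow white tray, 70 x 90 x 22 mm. Origin: centre of its underside, z up. Leave it alone.
- hair_stacker: Bystander: a slim brass tube with flared foot, 32 mm across, 55 mm tall. Origin: centre of its underside, z up. Leave it alone.
- scissors: Bystander: small scissors lying flat with yellow loops, about 115 mm long, 8 mm thick. Origin: on the table near the middle of its length, z up. Leave it alone.
- fly_box: Bystander: a closed olive box, 80 x 120 x 30 mm. Origin: centre of its underside, z up. Leave it alone.

How it is judged (in metres and radians):
On the way, in this order (a step that is already met when the one before it is completed fails the run):
1. the lock button is pressed down while the carriage is still at its start (value of joint lock_button above 0.005 m and value of joint carriage below 0.02 m), for 0.02 s.
2. the carriage is against the end stop with the button still held down (y of carriage_edge in the frame of stop_face above -0.004 m and value of joint lock_button above 0.004 m), for 0.1 s.
At the end, for the whole second after the job is handed in: The carriage's edge is within 4 mm of the end stop's face, at rest, and the lock button has sprung up again (pressed less than 2 mm) (y of carriage_edge in the frame of stop_face above -0.004 m and value of joint lock_button below 0.002 m and velocity of joint carriage between -0.01 and 0.01 m/s); the robot touches nothing.
It fails at once if the button was let up (pressed less than 2 mm) while the carriage was on its way (over 8 mm from both its start and the end stop) (value of joint carriage above 0.008 m and y of carriage_edge in the frame of stop_face below -0.008 m and value of joint lock_button below 0.002 m).
It fails at once if the vise was touched (over 1 N) (contact force between any of the fingers, the arm and vise above 1 N).
It fails at once if a bystander was moved by more than 20 mm or lifted (distance of any of spool_a, spool_b, cement_jar, bead_tray, hair_stacker, scissors, fly_box from where it was at the start of the episode above 0.02 m).
It also fails if it takes over 38 s, if anything falls off the work surface, if the arm or the gripper's body presses on something with over 40 N, if the wrist force passes 120 N, or if a joint passes its speed limit or range.

## Working session

There is one attempt and no reset: what is moved stays moved. The work goes in short steps, Python scripts to look and compute and a tool call to move; the robot and the scene stay as the last step left them, time stands still between calls to the robot, and variables do not carry over. Pictures are saved under pics/ and viewed, at most 10 in all, crops included, and the job is handed in when it is done.

Besides the shell and the picture viewer there is one more tool, called after "Emit:" as name(argument=value, ...) on one line, values as JSON. apply_moves: Moves the arm, as the interface text tells. Its arguments: {"type":"object","properties":{"motion":{"type":"array","items":{"type":"array","items":{"type":"array","items":{"type":"number"}}}},"jaw":{"type":"number"},"squeeze":{"type":"number"}},"required":["motion"]}

```bash
mkdir -p pics
python3 - <<'E'
from station import monitor, read_camera, ctrl, look_for
import cv2
s=monitor.sense();print(s['t'],s['tcp_pos'],s['tcp_rot'],s['force'],s['finger_gap'],ctrl.grasp_offset)
for c in ['scene','side']:
    f=read_camera(c);cv2.imwrite(f'pics/{c}0.png',cv2.cvtColor(f['frame'],cv2.COLOR_RGB2BGR))
    for n in ['lock_button_top','guard_wall','carriage_edge','stop_face','end_stop','rail','vise','fly_box','cement_jar','hair_stacker']:
        print(c,n,[([round(float(v)) for v in d['point']],round(d['conf'],2)) for d in look_for(c,n)[:3]])
print(monitor.sense()['t'])
E
```

```text
0.0 [163.48967527 654.29133981 221.70461568] [-3.13980654e+00  1.50578275e-04  2.89675186e+00] [0.05788329 0.05655966 0.34852568] 88.01305260198116 18.700000000000003
scene lock_button_top []
scene guard_wall []
scene carriage_edge [([637, -46, 48], 0.94)]
scene stop_face [([618, 137, 55], 0.73)]
scene end_stop [([616, 137, 55], 0.73), ([465, 44, 37], 0.48)]
scene rail [([622, 0, 29], 0.9)]
scene vise [([563, -57, 64], 0.72), ([661, -52, 135], 0.61), ([615, 137, 59], 0.33)]
scene fly_box [([374, 82, 5], 0.34)]
scene cement_jar [([461, -74, 42], 0.73)]
scene hair_stacker [([766, 166, 12], 0.54), ([635, -48, 44], 0.38)]
side lock_button_top [([559, -51, 61], 0.65), ([579, 139, 49], 0.51), ([754, -53, 12], 0.33)]
side guard_wall [([602, -52, 46], 0.68)]
side carriage_edge [([603, -42, 49], 0.72)]
side stop_face []
side end_stop [([580, 137, 48], 0.81), ([604, -51, 45], 0.33)]
side rail [([602, 10, 31], 0.86)]
side vise [([648, -54, 125], 0.61)]
side fly_box [([660, -439, 32], 0.57)]
side cement_jar []
side hair_stacker [([750, 170, 22], 0.76)]
1.1
```

View pics/scene0.png

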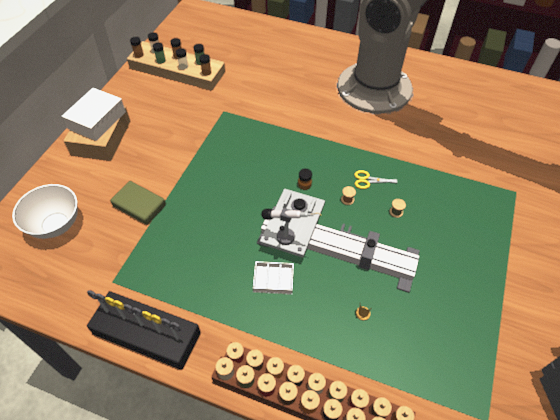

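View pics/side0.png

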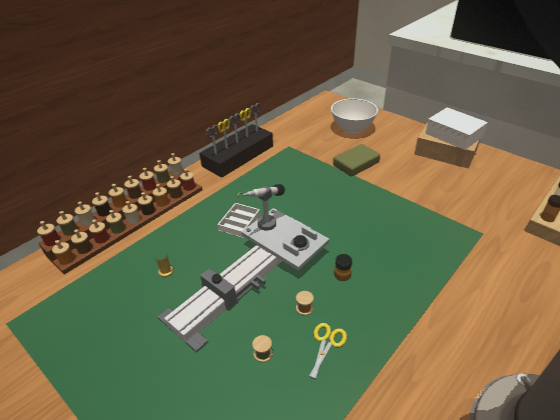

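Run:
```python
import cv2,numpy as np
a=cv2.imread('pics/scene0.png')[170:300,240:430];b=cv2.imread('pics/side0.png')[215:350,155:345]
f=lambda i:cv2.resize(i,(760,i.shape[0]*4),interpolation=cv2.INTER_CUBIC)
cv2.imwrite('pics/ca.png',f(a));cv2.imwrite('pics/cb.png',f(b))
```

```text
(no output)
```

View pics/ca.png

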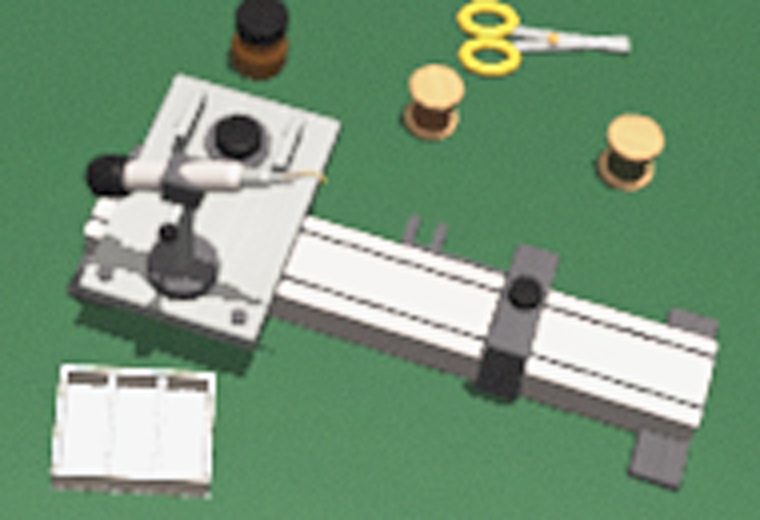

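View pics/cb.png

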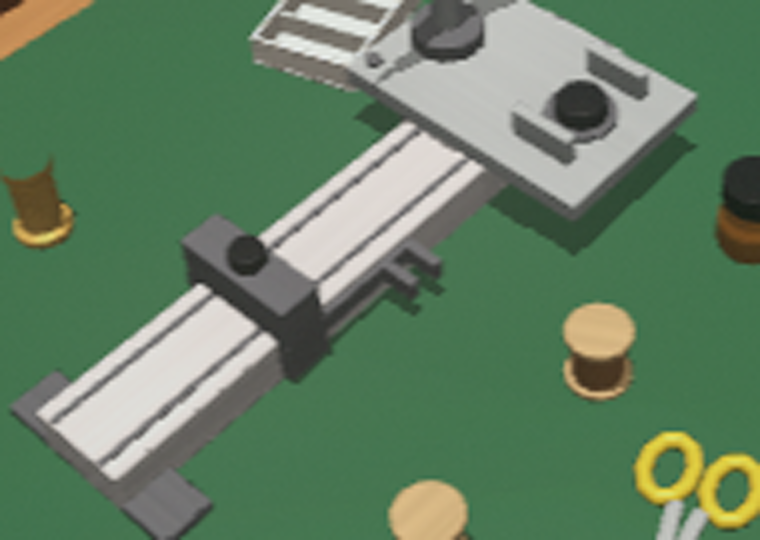

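```bash
cat > h.py <<'E'
import numpy as np
def onplane(c,u,v,z):
    E=np.array(c['extrinsics']);K=np.array(c['intrinsics']);R,t=E[:3,:3],E[:3,3]
    d=np.linalg.solve(K,[u,v,1.]);d=R.T@(d*[1,-1,-1]);o=-R.T@t
    return o+d*(z-o[2])/d[2]
E
python3 - <<'E'
from station import read_camera
from h import *
np.set_printoptions(precision=1,suppress=True)
P={'scene':((240,170),{'button':(237,133,60),'pA':(180,73,46),'pB':(340,122,46),'pC':(255,335,46),'pD':(75,292,46),'knob':(526,289,68),'stopNearFaceTop':(518,247,58),'stopNearBackTop':(558,257,58),'railEndnear':(718,340,30),'railEndfar':(698,422,30)}),
'side':((155,215),{'button':(580,101,60),'pA':(696,97,46),'pB':(573,208,46),'pC':(348,68,46),'knob':(247,249,68),'stopNearFaceTop':(327,282,58),'stopNearBackTop':(290,318,58),'stopFarFaceTop':(218,215,58),'railEndnear':(118,482,30),'railEndfar':(38,415,30)})}
for n,(o,d) in P.items():
    c=read_camera(n)
    for k,(u,v,z) in d.items(): print(n,k,onplane(c,o[0]+u/4,o[1]+v/4,z))
E
```

```text
scene button [557.8 -58.   60. ]
scene pA [ 515.8 -111.1   46. ]
scene pB [516.3  -3.6  46. ]
scene pC [682.   -2.1  46. ]
scene pD [ 692.5 -110.8   46. ]
scene knob [609.1 137.3  68. ]
scene stopNearFaceTop [575.6 125.2  58. ]
scene stopNearBackTop [573.9 149.1  58. ]
scene railEndnear [577.3 251.9  30. ]
scene railEndfar [635.7 252.1  30. ]
side button [551.5 -52.3  60. ]
side pA [ 513.1 -107.2   46. ]
side pB [512.5   0.1  46. ]
side pC [679.2   1.1  46. ]
side knob [605.7 139.6  68. ]
side stopNearFaceTop [567.  123.5  58. ]
side stopNearBackTop [564.5 150.4  58. ]
side stopFarFaceTop [641.6 129.1  58. ]
side railEndnear [574.1 253.8  30. ]
side railEndfar [632.8 255.3  30. ]
```

Emit:
apply_moves(motion=[[[0,0,0,0,0,-7],[0,0,0,0,0,-7],[-1.95,-3.5,0,0,0,0],[-1.95,-3.5,0,0,0,0],[-1.95,-3.5,0,0,0,0],[-1.95,-3.5,0,0,0,0],[-1.95,-3.5,0,0,0,0],[-1.95,-3.5,0,0,0,0],[-1.95,-3.5,0,0,0,0],[-1.95,-3.5,0,0,0,0],[-1.95,-3.5,0,0,0,0],[-1.95,-3.5,0,0,0,0],[-1.95,-3.5,0,0,0,0],[-1.95,-3.5,0,0,0,0],[-1.95,-3.5,0,0,0,0],[-1.95,-3.5,0,0,0,0],[-1.95,-3.5,0,0,0,0],[-1.95,-3.5,0,0,0,0]]], jaw=-1)

```text
t: 2.7
tcp_pos: [476.0, 92.9, 223.1]
tcp_rot: [3.141, 0.001, 3.141]
force: [0.9, 0.3, 0.5]
finger_gap: 0.3
gripper_force: 0.0
```

Emit:
apply_moves(motion=[[[-1.3,-2.3,0,0,0,0],[-1.3,-2.3,0,0,0,0],[-1.3,-2.3,0,0,0,0],[-1.3,-2.3,0.5,0,0,0],[-1.3,-2.3,1.5,0,0,0],[-1.3,-2.4,2,0,0,0],[0,0,2,0,0,0],[0,0,2,0,0,0],[0,0,1,0,0,0],[0,0,0,0,0,0],[0,0,0,0,0,0]]])

```text
t: 3.62
tcp_pos: [553.2, -44.0, 132.8]
tcp_rot: [3.142, -0.001, -3.142]
force: [0.0, -0.3, 0.0]
finger_gap: 0.4
gripper_force: 0.0
```

Run:
```python
from station import monitor, read_camera, look_for
import cv2,numpy as np
s=monitor.sense();print(s['t'],s['tcp_pos'],s['tcp_rot'],s['force'])
for c in ['wrist','side']:
    f=read_camera(c);cv2.imwrite(f'pics/{c}1.png',cv2.cvtColor(f['frame'],cv2.COLOR_RGB2BGR))
    for n in ['lock_button_top','guard_wall','end_stop','carriage_edge']:
        print(c,n,[([round(float(v)) for v in d['point']],round(d['conf'],2)) for d in look_for(c,n)[:3]])
b=cv2.imread('pics/side1.png')[140:290,190:390]
w=cv2.imread('pics/wrist1.png')
cv2.imwrite('pics/m1.png',np.hstack([cv2.resize(b,(400,300),interpolation=cv2.INTER_CUBIC),cv2.resize(w,(400,300))]))
```

```text
3.6167 [553.22176466 -43.99981411 132.80362898] [ 3.14158808e+00 -5.28382681e-04 -3.14153769e+00] [ 0.00119552 -0.30441531  0.04724588]
wrist lock_button_top [([556, -52, 59], 0.74)]
wrist guard_wall [([554, -59, 45], 0.96)]
wrist end_stop [([588, 126, 50], 0.88), ([557, -61, 48], 0.36)]
wrist carriage_edge [([556, -58, 45], 0.92)]
side lock_button_top [([558, -53, 61], 0.44), ([578, 140, 44], 0.38), ([753, -53, 15], 0.29)]
side guard_wall [([592, -47, 43], 0.84)]
side end_stop []
side carriage_edge [([593, -40, 46], 0.66)]
```

View pics/m1.png

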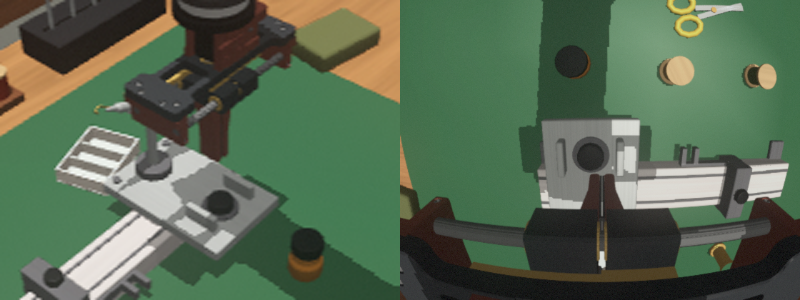

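Emit:
apply_moves(motion=[[[-0.2,-0.4,1.5,0,0,0],[0,0,2,0,0,0],[0,0,2,0,0,0],[0,0,1,0,0,0],[0,0,0.3,0,0,0],[0,0,0,0,0,0],[0,0,0.2,0,0,0],[0,0,0.2,0,0,0],[0,0,0.2,0,0,0],[0,0,0.2,0,0,0],[0,0,0,0,0,0],[0,0,0,0,0,0]]])

```text
t: 5.12
tcp_pos: [556.0, -48.3, 57.2]
tcp_rot: [3.142, 0.001, 3.141]
force: [0.3, -0.8, 3.5]
finger_gap: 0.4
gripper_force: 1.6
```

Emit:
apply_moves(motion=[[[0,0,0.2,0,0,0],[0,0,0.2,0,0,0],[0,0,0.2,0,0,0],[0,0,0,0,0,0],[0,0,0,0,0,0]]])

```text
t: 5.53
tcp_pos: [555.8, -48.3, 51.8]
tcp_rot: [3.141, 0.001, 3.141]
force: [-3.2, 1.1, 17.3]
finger_gap: 0.7
gripper_force: 8.2
```

Emit:
apply_moves(motion=[[[0,0.3,0,0,0,0],[0,0.4,0,0,0,0],[0,0.4,0,0,0,0],[0,0.4,0,0,0,0],[0,0.4,0,0,0,0],[0,0.4,0,0,0,0],[0,0.4,0,0,0,0],[0,0.3,0,0,0,0],[0,0,0,0,0,0]]])

```text
t: 6.28
tcp_pos: [555.6, -18.2, 51.8]
tcp_rot: [3.141, 0.001, 3.141]
force: [-3.1, 0.3, 18.4]
finger_gap: 0.7
gripper_force: 8.7
```

Run:
```python
from station import monitor, read_camera, look_for
import cv2,numpy as np
f=read_camera('side');cv2.imwrite('pics/side2.png',cv2.cvtColor(f['frame'],cv2.COLOR_RGB2BGR))
b=cv2.imread('pics/side2.png')[190:330,170:360]
cv2.imwrite('pics/s2.png',cv2.resize(b,(760,560),interpolation=cv2.INTER_CUBIC))
```

```text
(no output)
```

View pics/s2.png

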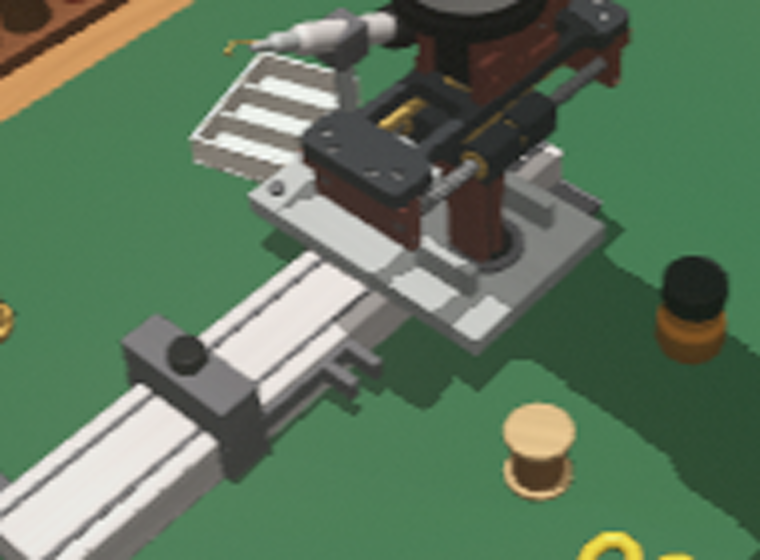

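Emit:
apply_moves(motion=[[[0,0.4,0,0,0,0],[0,0.5,0,0,0,0],[0,0.5,0,0,0,0],[0,0.5,0,0,0,0],[0,0.5,0,0,0,0],[0,0.5,0,0,0,0],[0,0.5,0,0,0,0],[0,0.5,0,0,0,0],[0,0.5,0,0,0,0],[0,0.5,0,0,0,0],[0,0.5,0,0,0,0],[0,0.5,0,0,0,0],[0,0.5,0,0,0,0],[0,0.5,0,0,0,0],[0,0.5,0,0,0,0],[0,0.5,0,0,0,0],[0,0.4,0,0,0,0],[0,0.3,0,0,0,0],[0,0,0,0,0,0]]])

```text
t: 7.92
tcp_pos: [554.9, 68.1, 51.8]
tcp_rot: [3.141, -0.001, 3.141]
force: [-5.6, -0.2, 20.2]
finger_gap: 0.3
gripper_force: 9.8
```

Emit:
apply_moves(motion=[[[0,0.2,0,0,0,0],[0,0.2,0,0,0,0],[0,0.2,0,0,0,0],[0,0.2,0,0,0,0],[0,0.2,0,0,0,0],[0,0,0,0,0,0]]])

```text
t: 8.42
tcp_pos: [554.8, 77.5, 51.8]
tcp_rot: [3.141, -0.001, 3.141]
force: [-5.4, -1.7, 19.7]
finger_gap: 0.7
gripper_force: 9.9
```

Emit:
apply_moves(motion=[[[0,0.2,0,0,0,0],[0,0.2,0,0,0,0],[0,0.2,0,0,0,0],[0,0,0,0,0,0],[0,0,0,0,0,0]]])

```text
t: 8.83
tcp_pos: [554.7, 79.2, 51.7]
tcp_rot: [-3.138, -0.001, 3.138]
force: [-4.6, -10.0, 20.3]
finger_gap: 0.6
gripper_force: 10.0
```

Run:
```python
from station import monitor, read_camera
import cv2
f=read_camera('side');cv2.imwrite('pics/side3.png',cv2.cvtColor(f['frame'],cv2.COLOR_RGB2BGR))
b=cv2.imread('pics/side3.png')[210:330,140:310]
cv2.imwrite('pics/s3.png',cv2.resize(b,None,fx=4.5,fy=4.5,interpolation=cv2.INTER_CUBIC))
s=monitor.sense();print(s['t'],s['tcp_pos'],s['force'])
```

```text
8.8833 [554.78255588  79.18467746  51.72365507] [-6.1218795  -9.93963898 19.40247323]
```

View pics/s3.png

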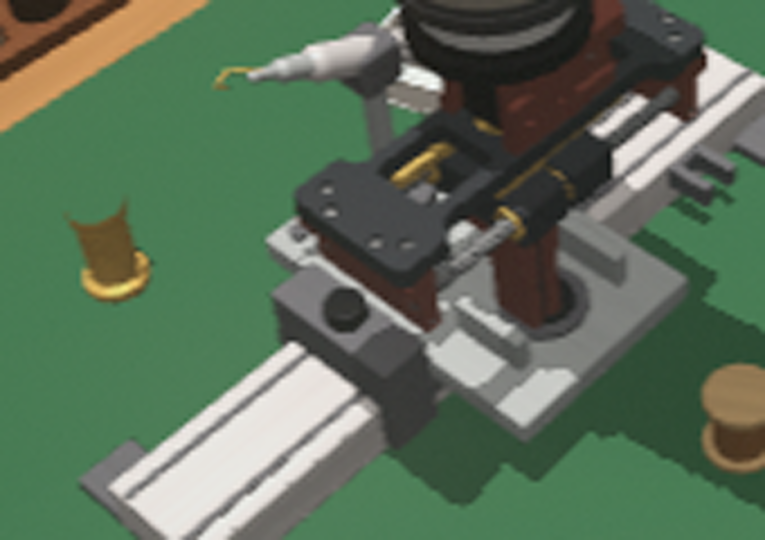

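Emit:
apply_moves(motion=[[[0,-0.15,0,0,0,0],[0,-0.1,-0.3,0,0,0],[0,0,-0.5,0,0,0],[0,0,-1,0,0,0],[0,0,-2,0,0,0],[0,0,-3,0,0,0],[0,0,-3,0,0,0],[0,0,-3,0,0,0],[0,0,-2,0,0,0],[0,0,0,0,0,0],[0,0,0,0,0,0],[0,0,0,0,0,0],[0,0,0,0,0,0]]])

```text
t: 9.97
tcp_pos: [554.2, 81.4, 197.2]
tcp_rot: [-3.141, -0.003, -3.142]
force: [-0.7, -0.2, -0.8]
finger_gap: 0.5
gripper_force: 0.0
```

Run:
```python
from station import monitor, read_camera
import cv2
f=read_camera('side');cv2.imwrite('pics/side4.png',cv2.cvtColor(f['frame'],cv2.COLOR_RGB2BGR))
b=cv2.imread('pics/side4.png')[210:330,140:310]
cv2.imwrite('pics/s4.png',cv2.resize(b,None,fx=4.5,fy=4.5,interpolation=cv2.INTER_CUBIC))
s=monitor.sense();print(s['t'],s['tcp_pos'],s['force'])
```

```text
10.0167 [554.26548554  81.23312341 197.17013425] [-0.38666767 -0.15913069 -0.28684585]
```

View pics/s4.png

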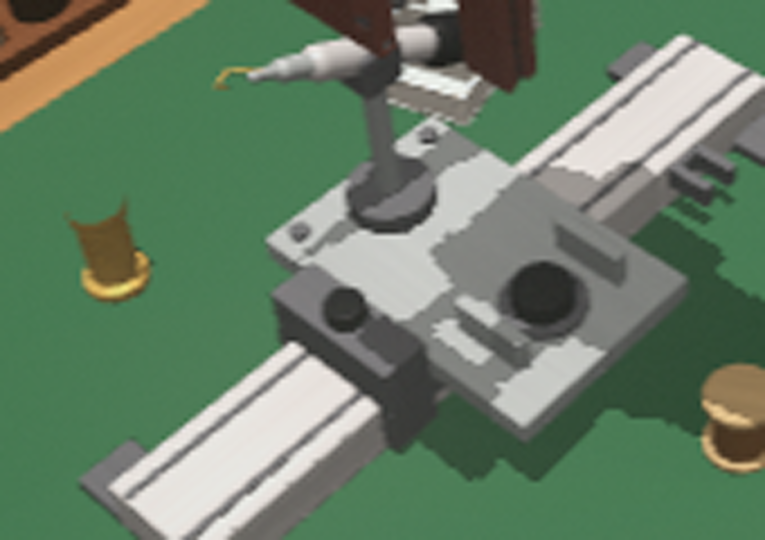

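The picture shows the carriage against the end stop, its plate edge at about (430,340). The button, at (542,290), is up again and the arm is clear of everything.

```bash
python3 -c "
from station import ctrl
print(ctrl.hand_in())"
```

```text
the job is handed in; nothing more can be done
None
```

The carriage was pushed against the end stop with the button held down. The button then sprang up to lock it, the arm is clear, and the job was handed in at about 10 s; no verdict was returned.

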